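# Refit the spring-axle roller in the outfeed frame

## Task

Put the loose steel roller back into the empty middle place of the green outfeed roller frame: push its sprung pin in against one rail so that it fits between the two rails, and let it out so that both ends sit fully home in the middle sockets, which you may have to feel for along the rails. Go gently, never pressing on the frame with more than 30 N in all, leave the tin and the wrench that lie beside its cradle where they are, and let go of the roller at the end.

Things in the scene. Friction and masses are not known exactly. Their poses are not given: they have to be found in the camera images.
- roller: the loose steel roller: a tube 38 mm in diameter, 176 mm long, 0.28 to 0.46 kg in all. Origin at the tube's middle, on its axis; its y axis is the roller's axis and points to the end with the sprung pin (it may have turned about that axis). Fixed stub at the -y end: 10 mm diameter, stands out 12 mm. Sprung pin at the +y end: 10 mm diameter, stands out 34 mm; both tips chamfered 1.5 mm
- pin_tip (a point): the centre of the end face of the sprung pin, at the roller's +y end; it moves in with the pin
- stub_tip (a point): the centre of the end face of the fixed stub, at the roller's -y end. The roller may go in either way round; fitted, its axis is level, about 54 mm above the bench, and the spring still pushes with about 6 N
- pin (a joint): how far the sprung pin is pushed into the tube, m: 0 fully out, 0.021 fully in (hard stop). The spring pushes with about 3 N at 0 and 12.5 N at 0.021 (450 N/m). With the roller fitted it reads about 0.006
- frame: the outfeed roller frame, fixed: two green rails along its x axis, one at +y and one at -y, 300 mm long, 68 high, 18 thick, inner faces at y = -100 and +100 mm. Origin on the bench, in the middle between them; z up. Two such rollers are already fitted at x = -110 and +110 mm, axes 54 mm above the bench, with 12 mm high crosspieces below; the place between them is empty
- tin: a small closed tin 56 mm across and 55 mm high, beside the cradle: leave alone (origin under its centre)
- wrench: a wrench lying beside the cradle: leave alone
- cradle: the fixed wooden V cradle in which the roller lies, its axis level along the cradle's y, 45 mm above the bench. Origin on the bench under the middle. Base plate 85 x 150 x 10 mm; V supports 50 to 70 mm either side of the middle, no higher than 46 mm, so the tube can be gripped across its middle from above
- place (a point): a point in the middle of the empty place, 56 mm above the frame's origin, axes as the frame's. At this height each rail has a blind square socket in its inner face: 14 mm wide, 14 high, 8 deep, closed on top by 5 mm of rail. The two face each other squarely, but lie anywhere from 20 mm to one side (-x) to 20 mm to the other (+x) of this point: look or feel for them, e.g. by sliding the pin's tip along the rail

How it is judged:
By the outcome, as a careful person would: the job done as asked, in the order asked, and still so for the second after the job is handed in, with the robot touching nothing.
It also fails if it takes over 72 s, if anything falls off the work surface, if the arm or the gripper's body presses on something with over 40 N, if the wrist force passes 120 N, or if a joint passes its speed limit or range.

## Robot

A 6-joint arm with a two-finger parallel gripper is mounted at the origin on the work surface. World frame = base frame: x ahead of the robot, y to its left, z up, the work surface at z = 0. Lengths are in mm, angles in rad, forces in N, time in s.
With the tool pointing down it reaches from about 375 to 975 mm from the base axis. Payload 3.8 kg.
Tool frame: the origin (TCP) lies midway between the tips of the shut fingers; the grasp point (between the pads) lies 19 mm behind it; z points along the fingers, y is the line along which they close (so a half turn about z gives the same grasp; the last joint's range is limited). The gripper opens to 85 mm and grips with 20 to 120 N. Pads are 22 mm wide; open, the fingers measure 114 mm over their backs; the gripper's body (76 mm by 85 mm) begins 54 mm behind the grasp point. The pads swing forward as they close: fully open they stand 13 mm farther back than shut.
Start: joints at [-0.037, 0.264, 1.604, -0, 1.274, -0.037], TCP at [674.995, -0.002, 203.18] pointing down, gripper open.
Joint ranges: [-2.63, 2.63], [-0.94, 2.18], [0.31, 2.57], [-1.31, 4.45], [0, 2.66], [-2.55, 2.55]. Speed limits (rad/s): [2.57, 2.57, 3.14, 3.14, 3.14, 3.14].

## Interface

Orientations are given as a rotation vector (axis times angle).
In Python, from plant import sensors, eyes, workorder gives the robot as it stands.
- The arm moves only by the tool servo_tool, never from a script. Its argument "series" is a list of rows, each an object of numbers: "dx", "dy", "dz": the shift along the world's x, y, z in mm; "wx", "wy", "wz": the turn, a rotation vector about the world's x, y, z in rad. In form: [{"dx": .., "dy": .., "dz": .., "wx": .., "wy": .., "wz": ..}, ...]. A call has exactly 10 rows; each row is the pose to reach, as a shift and turn from the pose commanded when the call began; what a row does not reach only later rows make up. A row lasts 1/8 s, in which the tool goes at most 62.5 mm and 10.7 degrees, less where a joint would pass 70% of its speed; a pose out of reach is approached as far as the arm can. A call with a gripper value outside its range is refused whole. "hand" is the opening, from 0 (shut) to 1 (fully open), set as the call begins (left out, the last holds). The fingers move at their own pace and stop on an object; the grip force is fixed at half the most. Time passes only in rows, so rows that repeat a pose let the fingers close, or fill a call up. It gives the time, the measured TCP pose, the force, the opening and the grip force at its end, in the units of the state.
- sensors.observe(): the state, without advancing time (a new reading comes with each control period).
- eyes.grab_frame(name): name is "scene" or "side" or "wrist"; returns (picture, depth): 420x560x3 uint8, red, green, blue; 420x560 float32, mm along the optical axis (not along the pixel's ray), 0 where there is no reading.
- eyes.camera_info(name): a dict with "mtx" (3x3 intrinsics, pixels), "D" ([k1, k2, p1, p2, k3] as OpenCV has them; the pictures are not rectified), "R" (3x3) and "t" (3): a world point X has camera coordinates R X + t; the wrist camera has in their place "tool_from_camera" (4x4, takes a point from camera to tool coordinates, whose origin is the TCP and whose axes are the flange's). Camera axes: x right, y down, z forward; pixel columns grow to the right and rows downward; lengths in mm; the calibration is good to about 2 mm. A picture is of the moment at which its call begins: read the wrist's pose just before it. camera_info takes no time and is no camera call.
- workorder.close_job(): hands the job in; it is judged then, once.
The state is a dict: "time": time; "q": joint angles; "qd": joint speeds; "joint_efforts": joint torques, N m; "eef_pos": TCP position; "orientation": TCP orientation; "ft_force": force on the tool from outside, world axes, zero at the start; "ft_torque": the same for the moment, N m; "finger_gap": finger opening in mm; "gripper_force": force on a finger pad.
Only numpy, scipy, OpenCV 4.12 (cv2) and the standard library are available. Lean on these libraries where they do the work, as an engineer would, in place of code of your own. Each camera call takes 0.05 s, during which the arm holds its last target. There are 200 camera calls.

## Working session

There is one attempt and no reset: what is moved stays moved. The work goes in short steps, Python scripts to look and compute and a tool call to move; the robot and the scene stay as the last step left them, time stands still between calls to the robot, and variables do not carry over. Pictures are saved under pics/ and viewed, at most 10 in all, crops included, and the job is handed in when it is done.

Besides the shell and the picture viewer there is one more tool, called by a JSON object that holds its "method" and its "body", one argument or row to a line. servo_tool: Moves the arm, as the interface text tells. Its arguments: {"type":"object","properties":{"series":{"type":"array","items":{"type":"object","properties":{"dx":{"type":"number"},"dy":{"type":"number"},"dz":{"type":"number"},"wx":{"type":"number"},"wy":{"type":"number"},"wz":{"type":"number"}}}},"hand":{"type":"number"}},"required":["series"]}

```bash
ls; mkdir -p pics; cat > h.py <<'E'
import numpy as np, cv2
from plant import sensors, eyes, workorder
def cam(n):
    c=eyes.camera_info(n); s=sensors.observe()
    K=np.array(c['mtx']);D=np.array(c['D'],float)
    if 'R' in c: R=np.array(c['R']);t=np.array(c['t'])
    else:
        T=np.array(c['tool_from_camera']); Rt=cv2.Rodrigues(np.array(s['orientation'],float))[0]
        Rw=Rt@T[:3,:3]; tw=Rt@T[:3,3]+np.array(s['eef_pos']); R=Rw.T; t=-R@tw
    return K,D,R,t
def rays(c,px):
    K,D,R,t=c
    u=cv2.undistortPoints(np.array(px,float).reshape(-1,1,2),K,D).reshape(-1,2)
    d=np.c_[u,np.ones(len(u))]@R
    return -R.T@t,d
def onz(c,px,z):
    o,d=rays(c,px); return o+d*((z-o[2])/d[:,2])[:,None]
def cloud(c,dep):
    K,D,R,t=c
    v,u=np.mgrid[:dep.shape[0],:dep.shape[1]]
    p=cv2.undistortPoints(np.c_[u.ravel(),v.ravel()].astype(float).reshape(-1,1,2),K,D).reshape(-1,2)
    P=np.c_[p,np.ones(len(p))]*dep.reshape(-1,1)
    return ((P-t)@R).reshape(*dep.shape,3)
def proj(c,P):
    K,D,R,t=c
    return cv2.projectPoints(np.array(P,float).reshape(-1,1,3),cv2.Rodrigues(R)[0],t,K,D)[0].reshape(-1,2)
E
python3 - <<'E'
from h import *
for n in ['scene','side','wrist']:
    c=cam(n); p,d=eyes.grab_frame(n); np.savez(f'pics/{n}0.npz',p=p,d=d,K=c[0],D=c[1],R=c[2],t=c[3])
    cv2.imwrite(f'pics/{n}0.png',p[:,:,::-1]); print(n,-c[2].T@c[3],c[2][2],c[0][0,0])
a=[cv2.imread(f'pics/{n}0.png') for n in ['scene','side']]
print(sensors.observe())
E
```

```text
pics
scene [1075.55171143  -59.14333633  667.47861484] [-0.67478774  0.08124049 -0.73352675] 403.19064227222293
side [ 287.91684966 -574.7490505   771.1968855 ] [ 0.24415809  0.64216281 -0.72664555] 419.13690301966966
wrist [676.06535926  81.01324713 373.0010523 ] [-0.00175802 -0.31334064 -0.94963917] 317.4698420041181
{'time': 0.15, 'q': array([-3.69184946e-02,  2.64597561e-01,  1.60508396e+00, -4.63838910e-06,
        1.27370194e+00, -3.68927394e-02]), 'qd': array([ 1.68334896e-03, -3.29371916e-03, -6.39638422e-03, -3.05755926e-05,
        8.00542773e-05,  8.03662733e-04]), 'joint_efforts': array([-4.44535381e-04, -5.15905774e+01, -3.67958951e+01, -2.06692371e-04,
        8.09489022e-03,  2.50629785e-05]), 'eef_pos': array([6.74370967e+02, 7.23249647e-03, 2.02123534e+02]), 'orientation': array([-2.22054244e+00, -2.22048828e+00,  1.91863760e-03]), 'ft_force': array([-0.54470164, -0.16315357,  0.16052858]), 'ft_torque': array([ 0.03404257, -0.01478289,  0.00560822]), 'gripper_force': 0.0, 'finger_gap': 85.53758697443706}
```

View pics/scene0.png

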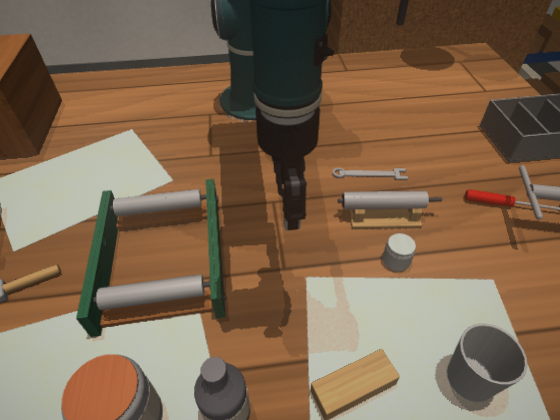

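View pics/side0.png

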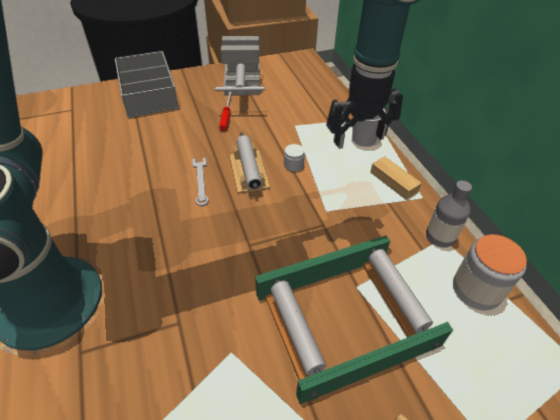

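The scene view shows the roller in its cradle at about (385,200), with the pin to the right at (437,199). The tin is at (399,252), the wrench at (370,173), and the green frame's rails at (100,260) and (215,245). Next I'll measure them.

```bash
cat > m.py <<'E'
from h import *
def load(n):
    z=np.load(f'pics/{n}0.npz'); c=(z['K'],z['D'],z['R'],z['t']); return z['p'],z['d'],c
for n in ['scene','side']:
    p,d,c=load(n); P=cloud(c,d); hsv=cv2.cvtColor(p,cv2.COLOR_RGB2HSV)
    ok=(d>0)&(P[...,0]>250)&(P[...,0]<900)
    g=ok&(hsv[...,0]>55)&(hsv[...,0]<90)&(hsv[...,1]>110)&(P[...,2]>60)&(P[...,2]<76)&(P[...,1]<150)
    k,l,st,ce=cv2.connectedComponentsWithStats(g.astype(np.uint8))
    print(n)
    for i in range(1,k):
        if st[i,4]<150: continue
        Q=P[l==i]; r=cv2.minAreaRect(Q[:,:2].astype(np.float32)); print(' rail',st[i],r,np.median(Q[:,2]), np.round(cv2.boxPoints(r),1).tolist())
    # roller etc
    m=ok&(hsv[...,1]<70)&(P[...,2]>25)&(P[...,2]<80)
    k,l,st,ce=cv2.connectedComponentsWithStats(m.astype(np.uint8))
    for i in range(1,k):
        if st[i,4]<150: continue
        Q=P[l==i]; r=cv2.minAreaRect(Q[:,:2].astype(np.float32)); print(' grey',st[i],np.round(r[0],1),np.round(r[1],1),round(r[2],2),np.percentile(Q[:,2],[5,50,98]).round(1))
E
python3 m.py
```

```text
scene
 rail [ 77 281  16  38 260] ((678.978515625, -344.25482177734375), (71.55107879638672, 16.57077980041504), 2.4536731243133545) 67.14816507255753 [[642.9000244140625, -337.5], [643.5999755859375, -354.1000061035156], [715.0999755859375, -351.0], [714.4000244140625, -334.3999938964844]]
 grey [ 493  104   67   51 2038] [317.3 678.9] [134.3 164.9] 0.13 [28.5 53.1 79.2]
 grey [  99  189  108   71 1992] [ 489.1 -244.6] [173.9 212. ] 6.99 [37.8 63.5 73.8]
 grey [ 343  191   99   18 1483] [511.6 249.3] [208.2  30. ] 83.05 [40.  58.3 65.4]
 grey [385 233  31  32 764] [632.3 226. ] [52.5 55. ] 70.62 [29.1 53.4 56.6]
 grey [  92  275  119   35 2376] [ 673.2 -238.4] [205.5  60.1] 83.44 [50.8 67.4 72.9]
 grey [ 463  332   55   50 1376] [858.1 287. ] [76.9 37.8] 34.52 [28.5 55.7 78.9]
 grey [450 345  28  49 536] [872.2 234. ] [56.9 15.8] 5.55 [28.4 54.2 78.3]
 grey [143 379  17  41 337] [ 859.7 -221.7] [55.8  8.4] 0.1 [29.2 57.7 79.3]
 grey [235 395  14  25 167] [886.9 -92.5] [ 5.3 33.3] 58.28 [30.6 59.9 79.5]
side
 rail [256 237 133  47 923] ((557.7196655273438, -133.73435974121094), (295.
[... 718 characters left out ...]
3 247] [575.8 696. ] [151.6  38.5] 72.81 [25.6 28.3 55.1]
 grey [244  64  16  23 316] [646.4 670.8] [148.5  50.1] 72.43 [25.8 28.4 55.4]
 grey [352 122  25  19 343] [849.2 247. ] [33.4 73.4] 49.2 [26.9 51.4 78.3]
 grey [237 133  25  56 748] [505.2 240.4] [218.5  41.1] 82.57 [41.8 57.7 63.1]
 grey [284 144  21  21 350] [628.5 222.9] [55.1 53.1] 15.94 [28.7 51.1 54.9]
 grey [428 211  38  31 544] [ 852.5 -137.5] [31.3 69.7] 42.24 [28.9 53.7 78.7]
 grey [ 368  248   76   85 1798] [ 676.6 -237.6] [203.2  57.1] 88.75 [50.5 67.3 72.9]
 grey [456 259  57  46 954] [ 832.5 -286.1] [ 48.1 102.3] 27.85 [28.1 53.4 78.8]
 grey [ 270  279   56   97 2005] [ 451.4 -242.8] [202.6  45.6] 88.31 [53.7 67.9 72.8]
```

View pics/wrist0.png

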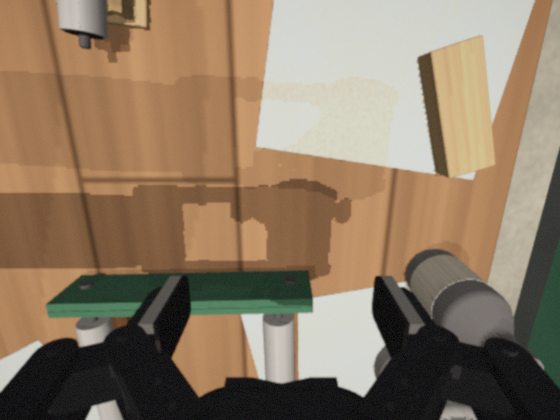

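The wrist view shows the frame's +y rail at (180,290), two fitted rollers at (95,335) and (280,345), and the loose roller's stub end at (85,40). Next I'll fit the roller and frame axes precisely and zoom in on the rails' inner faces.

```bash
cat > m2.py <<'E'
from m import load
from h import *
def axis(P,m,lo):
    Q=P[m&(P[...,2]>lo)]; 
    v=cv2.fitLine(Q[:,:2].astype(np.float32),cv2.DIST_HUBER,0,.01,.01).ravel(); return Q,v
for n in ['scene','side']:
    p,d,c=load(n); P=cloud(c,d)
    box=(P[...,0]>460)&(P[...,0]<560)&(P[...,1]>100)&(P[...,1]<380)&(d>0)
    Q,v=axis(P,box,59); 
    if v[1]<0: v[:2]*=-1
    s=(Q[:,:2]-v[2:])@v[:2]; print(n,'loose',v,np.percentile(s,[1,99]),np.percentile(Q[:,2],98))
    # all points along axis with height
    Q=P[box&(P[...,2]>36)]; s=(Q[:,:2]-v[2:])@v[:2]; w=(Q[:,:2]-v[2:])@np.array([-v[1],v[0]])
    for a in np.arange(-130,140,10):
        k=(abs(s-a)<5)&(abs(w)<22)
        if k.sum()>4: print('  ',a,k.sum(),np.percentile(w[k],[5,95]).round(1),np.percentile(Q[k,2],[5,95]).round(1))
    print('  tips', v[2:]+v[:2]*s[abs(w)<22].min(), v[2:]+v[:2]*s[abs(w)<22].max())
p,d,c=load('scene'); im=cv2.resize(p[180:335,75:230],None,fx=5,fy=5,interpolation=cv2.INTER_CUBIC)[:600,:,::-1]
p2,d2,c2=load('side'); im2=cv2.resize(p2[225:345,250:400],None,fx=5,fy=5,interpolation=cv2.INTER_CUBIC)[:,:,::-1]
f=lambda i:cv2.convertScaleAbs(i,alpha=1.8,beta=10)
cv2.imwrite('pics/zs.png',f(im)); cv2.imwrite('pics/zd.png',f(im2))
E
python3 m2.py | grep -v -e rail -e grey
```

```text
scene
side
scene loose [1.2512627e-01 9.9214083e-01 5.0832104e+02 2.3407256e+02] [-86.44047967  85.55413765] 65.83084469193346
   -100 9 [0.1 7.5] [44.4 50.2]
   -90 64 [-13.4  17. ] [40.9 63.8]
   -80 83 [-14.9   9.5] [39.2 64.6]
   -70 86 [-14.8  10.6] [39.7 64.5]
   -60 95 [-20.9  12.9] [38.6 65. ]
   -50 96 [-20.8  11.3] [38.5 64.5]
   -40 88 [-14.   12.1] [40.  65.2]
   -30 79 [-14.1  11. ] [40.4 64.8]
   -20 83 [-14.2  12.2] [41.7 64.6]
   -10 79 [-14.8  12.5] [43.4 65.1]
   0 83 [-14.   11.1] [41.1 64.6]
   10 80 [-14.2   9. ] [41.7 64.6]
   20 82 [-14.4  10.7] [41.6 64.9]
   30 78 [-14.7  10.7] [42.5 65. ]
   40 82 [-14.4  10. ] [39.8 65.1]
   50 86 [-14.4  10.2] [41.6 64.6]
   60 92 [-19.9   9.3] [39.3 64.4]
   70 96 [-20.8   8.3] [38.9 64.6]
   80 76 [-14.5  10.2] [40.1 65.2]
   90 28 [-13.8   9.1] [43.7 63.9]
   100 21 [-0.3  6.1] [45.5 51.3]
   110 18 [-0.2  5.5] [46.4 51.1]
   120 11 [-0.7  5.7] [45.8 51.1]
  tips [495.90439484 135.61948669] [523.36896645 353.38928298]
side loose [1.1525644e-01 9.9333578e-01 5.0157791e+02 2.2474261e+02] [-80.41275772  91.3241909 ] 63.452843974161624
   -90 13 [-2.7  4.9] [40.2 47.7]
   -80 108 [-15.2  15.9] [39.2 61.4]
   -70 43 [-13.5  18.1] [49.  62.6]
   -60 41 [-17.2  16.5] [48.4 62.8]
   -50 46 [-19.1  19.7] [36.5 62.1]
   -40 40 [-14.4  18.5] [46.8 62. ]
   -30 44 [-14.7  16.9] [49.3 62.4]
   -20 36 [-14.5  17.5] [47.6 62.3]
   -10 35 [-13.7  18.1] [47.7 62.3]
   0 35 [-15.   16.7] [50.3 62.2]
   10 40 [-12.3  17.9] [47.8 62.8]
   20 32 [-15.8  16.5] [47.5 62.7]
   30 38 [-12.7  17.7] [48.2 63.2]
   40 36 [-15.4  18. ] [49.  61.9]
   50 28 [-15.7  16.7] [49.4 62.5]
   60 37 [-15.   17.9] [47.9 62.5]
   70 30 [-15.8  16.4] [50.4 62. ]
   80 31 [-13.4  18. ] [42.7 63.3]
   90 31 [-16.4  16.2] [48.7 62.5]
   120 7 [-3.1  2.6] [44.9 47.1]
  tips [490.82361174 132.05685831] [516.68528055 354.94523007]
```

View pics/zs.png

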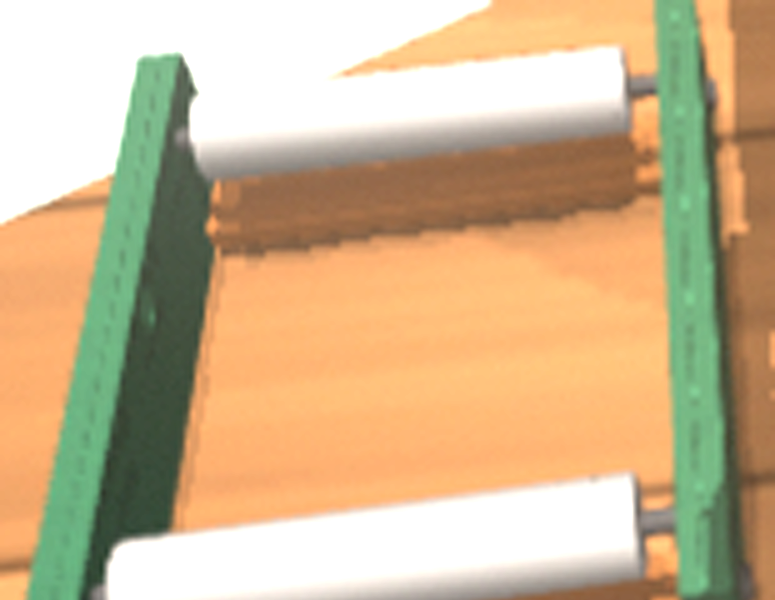

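View pics/zd.png

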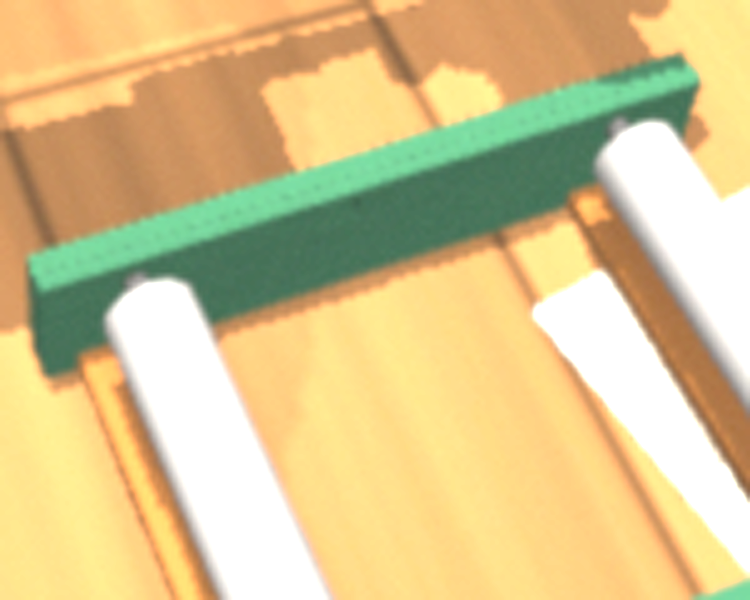

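The scene zoom shows the left rail's inner face, with a lit nick at zoom (148,315), which is (104.6,243) in the full picture. The side zoom shows a small dark mark on the other rail at (357,200), full picture (321.4,265). Those are candidate sockets, so I'll cast rays through them relative to the fitted rollers.

```bash
cat > m3.py <<'E'
from m import load
from h import *
for n,px in [('scene',[104.6,243]),('side',[321.4,265])]:
    p,d,c=load(n); P=cloud(c,d); hsv=cv2.cvtColor(p,cv2.COLOR_RGB2HSV)
    L=[]
    for x0,x1 in [(415,500),(630,720)]:
        m=(P[...,0]>x0)&(P[...,0]<x1)&(P[...,1]>-345)&(P[...,1]<-145)&(P[...,2]>69)&(P[...,2]<85)&(hsv[...,1]<80)
        Q=P[m]; v=cv2.fitLine(Q[:,:2].astype(np.float32),cv2.DIST_HUBER,0,.01,.01).ravel(); v=v*np.r_[np.sign(v[1]),np.sign(v[1]),1,1]
        s=(Q[:,:2]-v[2:])@v[:2]; s0,s1=np.percentile(s,[1,99]); L.append((v[2:]+v[:2]*s0,v[2:]+v[:2]*s1)); print(n,'fitted',L[-1],v[:2],len(Q))
    L=np.array(L); ex=(L[1]-L[0]).mean(0); print(' dist',np.linalg.norm(ex)); ex/=np.linalg.norm(ex); ey=np.array([-ex[1],ex[0]]); o=L.mean((0,1))
    print(' origin',o,'ex',ex,'ang',np.arctan2(ex[1],ex[0]))
    g=(hsv[...,0]>55)&(hsv[...,0]<90)&(hsv[...,1]>90)&(P[...,2]>15)&(P[...,2]<80)
    F=np.dstack([(P[...,:2]-o)@ex,(P[...,:2]-o)@ey,P[...,2]])
    g&=(abs(F[...,0])<160)&(abs(F[...,1])<125)
    for sg in (-1,1):
        t=F[g&(sg*F[...,1]>95)]; 
        if len(t): print(' rail',sg,len(t),np.percentile(t,[1,50,99],axis=0).round(1).tolist())
    a,dr=rays(c,[px]); dr=dr[0]
    af=np.r_[(a[:2]-o)@ex,(a[:2]-o)@ey,a[2]]; df=np.r_[dr[:2]@ex,dr[:2]@ey,dr[2]]
    for yy in (-108,-100,100,108): print(' at y',yy,(af+df*((yy-af[1])/df[1])).round(1))
E
python3 m3.py | grep -v -e grey -e 'rail \['
```

```text
scene
side
scene fitted (array([ 456.99675884, -330.43476336]), array([ 453.88031592, -158.44187971])) [-0.01811663  0.9998359 ] 638
scene fitted (array([ 676.31174431, -323.66534564]), array([ 672.43786539, -154.15076552])) [-0.02284681  0.999739  ] 961
 dist 219.00610277839036
 origin [ 564.90667112 -241.67318856] ex [0.99968113 0.02525165] ang 0.025254336628868113
 rail -1 1355 [[-102.3, -113.8, 17.3], [84.7, -104.3, 66.6], [147.8, -96.4, 69.7]]
 rail 1 699 [[-119.6, 104.1, 64.9], [38.4, 111.1, 67.9], [143.3, 118.9, 70.4]]
 at y -108 [ -41.  -108.    26.4]
 at y -100 [ -24.9 -100.    44.9]
 at y 100 [375.7 100.  506.8]
 at y 108 [391.7 108.  525.3]
side fitted (array([ 453.394794  , -332.55524583]), array([ 448.34058556, -160.24170867])) [-0.02931886  0.99957013] 790
side fitted (array([ 672.58770332, -327.69664106]), array([ 668.19759675, -155.19546203])) [-0.02544148  0.9996763 ] 650
 dist 219.58081586345597
 origin [ 560.63016991 -243.9222644 ] ex [0.99974563 0.022554  ] ang 0.02255591252573667
 rail -1 2933 [[-148.3, -115.3, 16.6], [-14.1, -113.2, 65.4], [143.5, -98.3, 69.6]]
 rail 1 2286 [[-147.4, 101.4, 16.0], [-10.0, 103.8, 60.2], [143.4, 119.1, 68.5]]
 at y -108 [-143.5 -108.   409.8]
 at y -100 [-138.5 -100.   396.4]
 at y 100 [-12.4 100.   62.7]
 at y 108 [ -7.3 108.   49.4]
```

The two candidates disagree (x about −24 against −12), so a close wrist look comes next.

{"method": "servo_tool", "body": {
  "series": [
    {"dx": -21, "dy": -47, "dz": -12},
    {"dx": -42, "dy": -94, "dz": -25},
    {"dx": -63, "dy": -141, "dz": -45},
    {"dx": -84, "dy": -188, "dz": -70},
    {"dx": -105, "dy": -235, "dz": -95},
    {"dx": -125, "dy": -281, "dz": -117},
    {"dx": -125, "dy": -281, "dz": -117},
    {"dx": -125, "dy": -281, "dz": -117},
    {"dx": -125, "dy": -281, "dz": -117},
    {"dx": -125, "dy": -281, "dz": -117}
  ]
}}

```text
schema error: expected keys dx, dy, dz, wx, wy, wz
```

```bash
python3 - <<'E'
from h import *
n='wrist'; c=cam(n); p,d=eyes.grab_frame(n); np.savez(f'pics/wA0.npz',p=p,d=d,K=c[0],D=c[1],R=c[2],t=c[3])
s=sensors.observe(); print(s['eef_pos'],s['time'])
cv2.imwrite('pics/wA.png',cv2.convertScaleAbs(cv2.resize(p[150:420,100:460],None,fx=2.2,fy=2.2,interpolation=cv2.INTER_CUBIC)[:,:,::-1],alpha=1.6,beta=5))
E
```

```text
[6.74521438e+02 1.10784695e-02 2.02328174e+02] 0.2
```

View pics/wA.png

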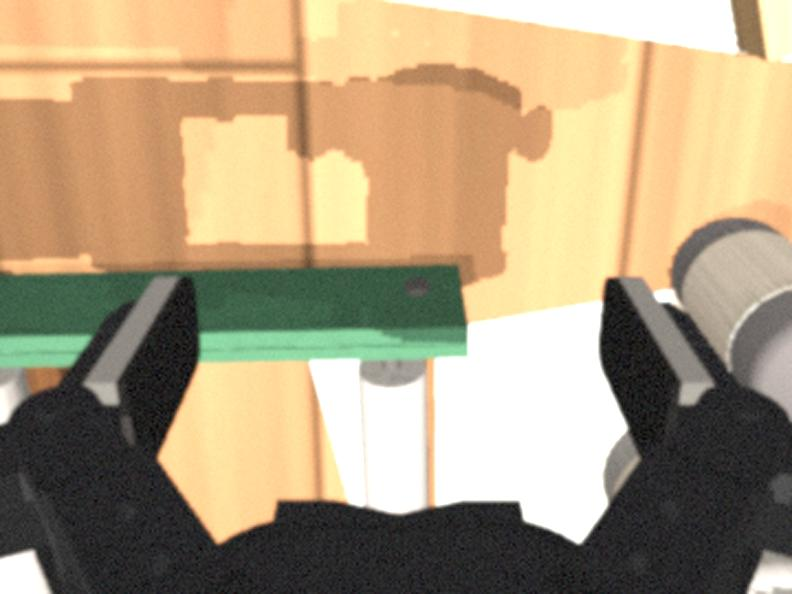

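The call was refused because every row needs all six keys, so the picture is still from the start pose (rail's outer face, roller at crop (395,380)). Retrying with full rows.

{"method": "servo_tool", "body": {
  "series": [
    {"dx": -21, "dy": -47, "dz": -12, "wx": 0, "wy": 0, "wz": 0},
    {"dx": -42, "dy": -94, "dz": -25, "wx": 0, "wy": 0, "wz": 0},
    {"dx": -63, "dy": -141, "dz": -45, "wx": 0, "wy": 0, "wz": 0},
    {"dx": -84, "dy": -188, "dz": -70, "wx": 0, "wy": 0, "wz": 0},
    {"dx": -105, "dy": -235, "dz": -95, "wx": 0, "wy": 0, "wz": 0},
    {"dx": -125, "dy": -281, "dz": -117, "wx": 0, "wy": 0, "wz": 0},
    {"dx": -125, "dy": -281, "dz": -117, "wx": 0, "wy": 0, "wz": 0},
    {"dx": -125, "dy": -281, "dz": -117, "wx": 0, "wy": 0, "wz": 0},
    {"dx": -125, "dy": -281, "dz": -117, "wx": 0, "wy": 0, "wz": 0},
    {"dx": -125, "dy": -281, "dz": -117, "wx": 0, "wy": 0, "wz": 0}
  ]
}}

```text
time: 1.45
eef_pos: [551.1, -280.2, 87.0]
orientation: [2.219, 2.222, 0.001]
ft_force: [-0.3, 0.3, -0.8]
finger_gap: 85.4
gripper_force: 0.0
```

```bash
python3 - <<'E'
from h import *
n='wrist'; c=cam(n); p,d=eyes.grab_frame(n); np.savez(f'pics/wA0.npz',p=p,d=d,K=c[0],D=c[1],R=c[2],t=c[3])
s=sensors.observe(); print(s['eef_pos'],s['time'])
P=[[560+a,y,z] for a in(-20,20) for y,z in [(-342,68),(-342,56)]]
print(proj(c,P).round(0))
cv2.imwrite('pics/wA.png',cv2.convertScaleAbs(cv2.resize(p[220:420,140:400],None,fx=3,fy=3,interpolation=cv2.INTER_CUBIC)[:,:,::-1],alpha=1.8,beta=10))
E
```

```text
[ 550.93140987 -280.20053479   86.90668717] 1.5
[[263. 322.]
 [264. 312.]
 [319. 322.]
 [317. 312.]]
```

View pics/wA.png

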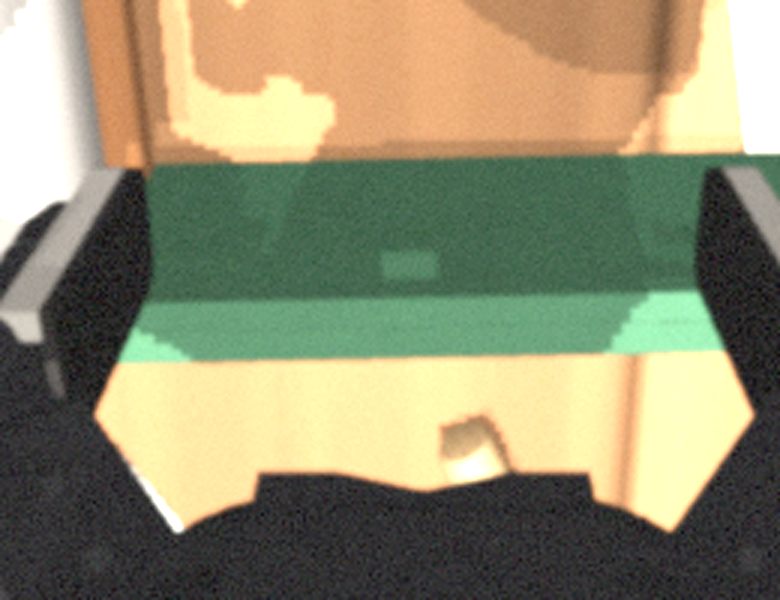

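The socket shows clearly as a light rectangle at crop (410,265), which is (276.7,308.3) in the picture. I'll cast that onto the rail's inner face.

```bash
python3 - <<'E'
from h import *
z=np.load('pics/wA0.npz'); c=(z['K'],z['D'],z['R'],z['t']);p,d=z['p'],z['d'];P=cloud(c,d);hsv=cv2.cvtColor(p,cv2.COLOR_RGB2HSV)
g=(hsv[...,0]>55)&(hsv[...,0]<90)&(hsv[...,1]>90)&(d>0)&(P[...,1]<-320)&(P[...,1]>-380)&(P[...,2]<80)&(P[...,2]>10)
top=P[g&(P[...,2]>64)]; face=P[g&(P[...,2]<58)&(P[...,2]>20)]
for nm,Q in(('top',top),('face',face)):
    v=cv2.fitLine(Q[:,:2].astype(np.float32),cv2.DIST_HUBER,0,.01,.01).ravel(); print(nm,len(Q),v,'ang',v[1]/v[0],np.percentile(Q,[2,50,98],axis=0).round(1).tolist())
o,dr=rays(c,[[276.7,308.3],[267.5,309],[286,308],[276.7,303.5],[276.7,312.5]])
yf=np.median(face[abs(face[:,0]-545)<20,1]); print('yface',yf)
for q in dr: print((o+q*((yf-o[1])/q[1])).round(1))
# fitted rollers: where visible
for x0,x1 in[(420,490),(640,710)]:
    m=(d>0)&(P[...,0]>x0)&(P[...,0]<x1)&(P[...,1]>-325)&(P[...,1]<-160)&(P[...,2]>45)&(P[...,2]<85)&(hsv[...,1]<80); Q=P[m]
    if len(Q)>50:
        t=Q[Q[:,2]>np.percentile(Q[:,2],98)-3]; v=cv2.fitLine(t[:,:2].astype(np.float32),cv2.DIST_HUBER,0,.01,.01).ravel(); print('roller',len(t),v,np.percentile(Q,[2,50,98],axis=0).round(1).tolist())
E
```

```text
top 4454 [ 9.9967217e-01  2.5603242e-02  5.6491077e+02 -3.4423245e+02] ang 0.025611639 [[422.7, -354.5, 64.5], [559.9, -344.4, 68.1], [710.1, -335.5, 69.4]]
face 4264 [ 9.9969327e-01  2.4765560e-02  5.6050336e+02 -3.3893201e+02] ang 0.024773158 [[422.9, -343.4, 20.9], [557.4, -339.0, 41.7], [708.7, -335.3, 57.4]]
yface -339.3772488713418
[ 549.7 -339.4   55. ]
[ 542.8 -339.4   55.9]
[ 556.6 -339.4   54.6]
[ 549.6 -339.4   48.8]
[ 549.7 -339.4   60.2]
roller 8015 [ 1.9907307e-02 -9.9980181e-01  4.5449634e+02 -2.3042249e+02] [[440.3, -314.2, 52.2], [460.6, -224.1, 70.5], [473.1, -162.2, 73.8]]
roller 8139 [ 2.4994349e-02 -9.9968761e-01  6.7214777e+02 -2.3134509e+02] [[654.0, -320.0, 52.3], [665.2, -226.1, 70.3], [685.6, -162.2, 73.9]]
```

The socket centre lies at about (549.7, −339.4, 55), and the rail angle is 0.025 rad. Now I'll hover over the roller.

{"method": "servo_tool", "body": {
  "series": [
    {"dx": -4, "dy": 45, "dz": 35, "wx": 0, "wy": 0, "wz": 0},
    {"dx": -9, "dy": 102, "dz": 60, "wx": 0, "wy": 0, "wz": -0.02},
    {"dx": -14, "dy": 162, "dz": 70, "wx": 0, "wy": 0, "wz": -0.04},
    {"dx": -19, "dy": 222, "dz": 75, "wx": 0, "wy": 0, "wz": -0.06},
    {"dx": -25, "dy": 282, "dz": 75, "wx": 0, "wy": 0, "wz": -0.08},
    {"dx": -31, "dy": 342, "dz": 75, "wx": 0, "wy": 0, "wz": -0.1},
    {"dx": -37, "dy": 402, "dz": 75, "wx": 0, "wy": 0, "wz": -0.12},
    {"dx": -43, "dy": 462, "dz": 75, "wx": 0, "wy": 0, "wz": -0.12},
    {"dx": -46, "dy": 511, "dz": 75, "wx": 0, "wy": 0, "wz": -0.12},
    {"dx": -46, "dy": 511, "dz": 75, "wx": 0, "wy": 0, "wz": -0.12}
  ]
}}

```text
time: 2.75
eef_pos: [503.4, 233.8, 161.7]
orientation: [-2.344, -2.091, -0.002]
ft_force: [0.3, -0.0, 0.2]
finger_gap: 85.1
gripper_force: 0.0
```

```bash
cat > w.py <<'E'
from h import *
import sys
def roller(tag,lo,hi,zr=None):
    c=cam('wrist'); p,d=eyes.grab_frame('wrist'); np.savez(f'pics/{tag}.npz',p=p,d=d,K=c[0],D=c[1],R=c[2],t=c[3])
    cv2.imwrite(f'pics/{tag}.png',p[:,:,::-1]); return c,p,d,cloud(c,d)
E
python3 - <<'E'
from w import *
c,p,d,P=roller('wB',0,0); s=sensors.observe(); print(s['eef_pos'],s['orientation'],s['time'])
box=(d>0)&(P[...,0]>460)&(P[...,0]<560)&(P[...,1]>120)&(P[...,1]<370)
Q=P[box&(P[...,2]>60)&(P[...,2]<70)]
v=cv2.fitLine(Q[:,:2].astype(np.float32),cv2.DIST_HUBER,0,.01,.01).ravel(); v=v*np.r_[np.sign(v[1]),np.sign(v[1]),1,1]
sQ=(Q[:,:2]-v[2:])@v[:2]; print(len(Q),v,np.percentile(sQ,[.5,99.5]),np.percentile(Q[:,2],[50,98]))
Q=P[box&(P[...,2]>36)&(P[...,2]<70)]; s=(Q[:,:2]-v[2:])@v[:2]; w=(Q[:,:2]-v[2:])@np.array([-v[1],v[0]])
for a in np.arange(-120,130,6):
    k=(abs(s-a)<3)&(abs(w)<23)
    if k.sum()>3: print(a,k.sum(),np.percentile(w[k],[3,97]).round(1),np.percentile(Q[k,2],[5,95]).round(1))
E
```

```text
[503.50049539 231.87248119 161.4502074 ] [2.34587374e+00 2.08904996e+00 3.35995737e-04] 2.8
5015 [1.21634215e-01 9.92574990e-01 5.06653534e+02 2.44223587e+02] [-95.72439398  78.43431011] [63.04756638 65.10099409]
-108 14 [-3.2  3.2] [48.1 50. ]
-96 130 [-16.6  16.6] [52.8 64.2]
-90 202 [-17.3  16.5] [52.8 64.4]
-84 197 [-17.3  16.6] [52.2 64.4]
-78 206 [-17.   17.5] [51.2 64.5]
-72 246 [-21.5  21.2] [39.1 64.2]
-66 261 [-21.4  22. ] [38.9 64.3]
-60 261 [-21.2  21.9] [39.5 64.2]
-54 254 [-21.2  21.3] [39.3 64.3]
-48 234 [-17.2  17.2] [52.1 64.5]
-42 219 [-17.1  17.1] [52.  64.6]
-36 240 [-16.9  17. ] [52.8 64.5]
-30 243 [-16.7  16.9] [53.1 64.6]
-24 246 [-17.5  16.9] [52.6 64.6]
-18 244 [-17.4  16.8] [52.5 64.6]
-12 257 [-17.2  16.8] [52.7 64.4]
-6 258 [-17.1  16.7] [52.6 64.7]
0 263 [-16.9  16.8] [52.7 64.5]
6 273 [-16.7  17.6] [51.2 64.5]
12 284 [-17.5  17.5] [51.3 64.5]
18 283 [-17.3  17.4] [52.3 64.5]
24 289 [-17.2  17.3] [51.9 64.6]
30 291 [-16.9  17.3] [51.8 64.5]
36 302 [-16.7  17.2] [52.3 64.5]
42 315 [-17.5  17.1] [51.8 64.7]
48 351 [-21.7  21.3] [39.1 64.6]
54 396 [-21.5  22. ] [39.  64.6]
60 371 [-21.4  21.9] [38.9 64.4]
66 363 [-20.3  20.2] [40.9 64.6]
72 350 [-17.5  17.6] [51.9 64.6]
78 265 [-17.4  16.6] [49.7 64.6]
84 90 [-4.1  4.3] [47.1 51.1]
90 95 [-4.9  4.4] [45.7 51.2]
96 92 [-4.8  4.4] [46.5 51.1]
102 98 [-4.7  4.4] [46.8 51.1]
108 96 [-4.6  4.4] [46.6 51.4]
114 21 [-4.   3.9] [47.2 50.3]
```

View pics/wB.png

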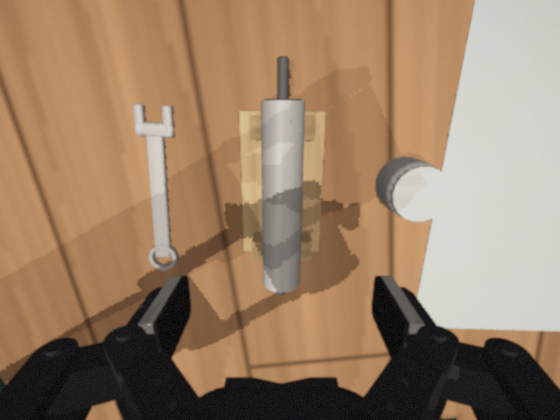

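The wrist view shows the roller with its pin up at (283,60) and tube from (283,100) to (282,290). The wrench is at (158,180) and the tin at (412,190), both clear. The tube centre is about (505.6, 235.6) and its top is at 64.6 mm, as it should be.

{"method": "servo_tool", "body": {
  "series": [
    {"dx": 1.6, "dy": 5.6, "dz": -30, "wx": 0, "wy": 0, "wz": 0},
    {"dx": 1.6, "dy": 5.6, "dz": -70, "wx": 0, "wy": 0, "wz": 0},
    {"dx": 1.6, "dy": 5.6, "dz": -105, "wx": 0, "wy": 0, "wz": 0},
    {"dx": 1.6, "dy": 5.6, "dz": -130, "wx": 0, "wy": 0, "wz": 0},
    {"dx": 1.6, "dy": 5.6, "dz": -138, "wx": 0, "wy": 0, "wz": 0},
    {"dx": 1.6, "dy": 5.6, "dz": -138, "wx": 0, "wy": 0, "wz": 0},
    {"dx": 1.6, "dy": 5.6, "dz": -138, "wx": 0, "wy": 0, "wz": 0},
    {"dx": 1.6, "dy": 5.6, "dz": -138, "wx": 0, "wy": 0, "wz": 0},
    {"dx": 1.6, "dy": 5.6, "dz": -138, "wx": 0, "wy": 0, "wz": 0},
    {"dx": 1.6, "dy": 5.6, "dz": -138, "wx": 0, "wy": 0, "wz": 0}
  ]
}}

```text
time: 4.05
eef_pos: [505.8, 235.8, 23.5]
orientation: [2.35, 2.084, 0.001]
ft_force: [-0.3, -0.9, -0.4]
finger_gap: 85.1
gripper_force: 0.0
```

{"method": "servo_tool", "body": {
  "hand": 0.3,
  "series": [
    {"dx": 0, "dy": 0, "dz": 0, "wx": 0, "wy": 0, "wz": 0},
    {"dx": 0, "dy": 0, "dz": 0, "wx": 0, "wy": 0, "wz": 0},
    {"dx": 0, "dy": 0, "dz": 0, "wx": 0, "wy": 0, "wz": 0},
    {"dx": 0, "dy": 0, "dz": 0, "wx": 0, "wy": 0, "wz": 0},
    {"dx": 0, "dy": 0, "dz": 0, "wx": 0, "wy": 0, "wz": 0},
    {"dx": 0, "dy": 0, "dz": 0, "wx": 0, "wy": 0, "wz": 0},
    {"dx": 0, "dy": 0, "dz": 0, "wx": 0, "wy": 0, "wz": 0},
    {"dx": 0, "dy": 0, "dz": 0, "wx": 0, "wy": 0, "wz": 0},
    {"dx": 0, "dy": 0, "dz": 0, "wx": 0, "wy": 0, "wz": 0},
    {"dx": 0, "dy": 0, "dz": 0, "wx": 0, "wy": 0, "wz": 0}
  ]
}}

```text
time: 5.3
eef_pos: [504.4, 235.7, 23.6]
orientation: [-2.35, -2.083, 0.003]
ft_force: [-5.6, 0.3, 5.9]
finger_gap: 30.6
gripper_force: 55.1
```

The gap reads 30.6 mm on a 38 mm tube, so I'll check the grasp in tool coordinates.

```bash
python3 - <<'E'
from w import *
c,p,d,P=roller('wC',0,0); s=sensors.observe(); print(s['eef_pos'],s['finger_gap'],s['ft_force'],s['ft_torque'])
Rt=cv2.Rodrigues(np.array(s['orientation']))[0]
T=(P-s['eef_pos'])@Rt
for x0 in (2,10,14,20,40):
  m=(d>0)&(abs(T[...,0]-x0)<3)&(T[...,2]>-70)&(T[...,2]<15)&(abs(T[...,1])<70)
  for z in range(-64,14,6):
    k=m&(abs(T[...,2]-z)<3)
    if k.sum()>3: y=T[k][:,1]; print(x0,z,k.sum(),'neg',np.round([y[y<0].min(),y[y<0].max()],1) if (y<0).any() else '', 'pos',np.round([y[y>0].min(),y[y>0].max()],1) if (y>0).any() else '')
Q=T[(d>0)&(T[...,0]>15)&(T[...,0]<85)&(abs(T[...,1])<8)&(T[...,2]<-25)]
if len(Q):print(len(Q),np.percentile(Q,[2,50,98],axis=0).round(1))
E
```

```text
[504.4205678  235.70625542  23.61900615] 30.252381638814004 [-4.45273083 -0.42841362  5.6221497 ] [ 5.66411417e-04  8.68597230e-01 -8.36370377e-02]
2 -64 143 neg [-15.7 -13.8] pos [16.4 18.3]
2 -58 47 neg [-14.1 -13.8] pos [16.4 16.7]
2 -52 43 neg [-14.  -13.9] pos [16.4 16.7]
2 -46 37 neg [-14.  -13.8] pos [16.5 16.7]
2 -40 518 neg [-14.1  -0.3] pos [ 0.1 16.7]
2 -34 218 neg [-14.  -9.] pos [10.1 16.7]
10 -64 476 neg [-27.4 -13.8] pos [16.5 29.9]
10 -58 464 neg [-27.5 -13.7] pos [16.4 30.2]
10 -52 443 neg [-27.6 -13.9] pos [16.5 30.2]
10 -46 374 neg [-27.5 -13.8] pos [16.5 30.2]
10 -40 866 neg [-27.4  -0.3] pos [ 0.1 29.9]
10 -34 362 neg [-26.   -9.3] pos [10.  28.6]
10 -28 38 neg [-17.2 -15.1] pos [17.6 19.3]
10 -22 6 neg  pos [19.9 20.2]
14 -64 270 neg [-20.5 -13.9] pos [16.5 23.3]
14 -58 230 neg [-20.4 -13.8] pos [16.7 23.1]
14 -52 205 neg [-20.5 -13.9] pos [16.5 23.2]
14 -46 176 neg [-20.5 -13.9] pos [16.5 23.1]
14 -40 708 neg [-20.7  -0.3] pos [ 0.1 23.1]
14 -34 325 neg [-20.2  -8.7] pos [10.9 23.1]
14 -28 59 neg [-17.1 -15. ] pos [17.5 19. ]
14 -22 9 neg [-17.5 -17.5] pos [19.6 19.9]
20 -40 550 neg [-11.   -0.3] pos [ 0.2 13. ]
20 -34 255 neg [-14.8  -8.6] pos [10.3 17.8]
20 -28 80 neg [-17.4 -15.2] pos [16.9 19.5]
20 -22 4 neg [-17.5 -17.4] pos [19.5 20.3]
40 -40 619 neg [-10.4  -0.2] pos [ 0.2 13. ]
40 -34 280 neg [-15.   -7.7] pos [ 9.  17.6]
40 -28 81 neg [-17. -15.] pos [17.1 19.5]
40 -22 9 neg  pos [19.6 20.2]
6147 [[ 16.7  -7.7 -41.4]
 [ 54.2  -0.  -39.9]
 [ 83.9   7.7 -37.9]]
```

```bash
python3 - <<'E'
from h import *
for f,pos,ori in[('wB',[503.5,231.87,161.45],[2.34587,2.08905,.0003]),('wC',[504.42,235.71,23.62],[-2.35,-2.083,.003])]:
    z=np.load(f'pics/{f}.npz');d=z['d'];P=cloud((z['K'],z['D'],z['R'],z['t']),d);T=(P-pos)@cv2.Rodrigues(np.array(ori))[0]
    for lo,hi in [(-80,-22),(22,80)] if f=='wB' else [(-40,-13.5),(16,40)]:
        m=(d>0)&(abs(T[...,0])<16)&(T[...,1]>lo)&(T[...,1]<hi)&(T[...,2]<5)&(T[...,2]>-100)
        zz=T[m][:,2]; print(f,lo,m.sum(),np.histogram(zz,bins=range(-70,6,5)), T[m][np.argsort(zz)[-10:]].round(1).tolist())
        v,u=np.nonzero(m); print(u.min(),u.max(),v.min(),v.max())
E
```

```text
wB -80 9343 (array([474, 403, 370, 331, 253,  87,   0,   0,   0,   0,   0,   0,   0,
         0,   0]), array([-70, -65, -60, -55, -50, -45, -40, -35, -30, -25, -20, -15, -10,
        -5,   0,   5])) [[7.4, -41.7, -42.2], [-3.3, -42.2, -42.0], [5.7, -41.9, -41.9], [4.6, -42.0, -41.8], [-6.8, -42.1, -41.8], [1.4, -41.8, -41.8], [-4.6, -41.9, -41.8], [1.9, -41.8, -41.8], [-3.5, -42.0, -40.9], [-5.8, -42.3, -40.9]]
21 190 276 419
wB 22 9360 (array([466, 414, 375, 332, 244,  79,   0,   0,   0,   0,   0,   0,   0,
         0,   0]), array([-70, -65, -60, -55, -50, -45, -40, -35, -30, -25, -20, -15, -10,
        -5,   0,   5])) [[0.6, 43.8, -42.2], [-4.9, 43.8, -42.0], [6.9, 43.7, -42.0], [-0.1, 43.9, -41.9], [1.4, 43.8, -41.7], [5.6, 43.9, -41.6], [4.4, 44.1, -41.4], [1.7, 43.9, -41.3], [-3.7, 43.9, -41.3], [-3.5, 44.0, -40.8]]
371 542 276 419
wC -40 6284 (array([428, 210, 276, 244, 217, 198, 171, 130,  32,   0,   0,   0,   0,
         0,   0]), array([-70, -65, -60, -55, -50, -45, -40, -35, -30, -25, -20, -15, -10,
        -5,   0,   5])) [[9.2, -17.1, -26.7], [14.7, -16.9, -26.7], [13.0, -16.9, -26.6], [9.7, -17.1, -26.5], [15.2, -16.9, -26.5], [10.7, -17.1, -26.2], [11.2, -17.0, -26.2], [8.4, -17.2, -26.1], [12.1, -17.1, -25.8], [11.4, -17.1, -25.5]]
139 251 249 417
wC 16 5160 (array([430, 217, 265, 253, 221, 199, 162, 148,  18,  11,   0,   0,   0,
         0,   0]), array([-70, -65, -60, -55, -50, -45, -40, -35, -30, -25, -20, -15, -10,
        -5,   0,   5])) [[14.6, 19.7, -24.0], [15.7, 19.7, -24.0], [12.1, 19.9, -23.4], [13.7, 19.9, -23.2], [12.5, 19.9, -23.1], [13.1, 19.9, -23.1], [9.7, 20.0, -23.1], [10.8, 20.0, -23.0], [11.0, 20.1, -22.2], [9.5, 20.2, -21.4]]
310 406 247 399
```

The visible finger tips end about 33 mm behind the reported TCP, so the pads hold the tube about 11 mm above its axis. I'll open and go lower gently.

{"method": "servo_tool", "body": {
  "hand": 1,
  "series": [
    {"dx": 0, "dy": 0, "dz": 0, "wx": 0, "wy": 0, "wz": 0},
    {"dx": 0, "dy": 0, "dz": 0, "wx": 0, "wy": 0, "wz": 0},
    {"dx": 0, "dy": 0, "dz": 0, "wx": 0, "wy": 0, "wz": 0},
    {"dx": 0, "dy": 0, "dz": 0, "wx": 0, "wy": 0, "wz": 0},
    {"dx": 0, "dy": 0, "dz": -2, "wx": 0, "wy": 0, "wz": 0},
    {"dx": 0, "dy": 0, "dz": -4, "wx": 0, "wy": 0, "wz": 0},
    {"dx": 0, "dy": 0, "dz": -6, "wx": 0, "wy": 0, "wz": 0},
    {"dx": 0, "dy": 0, "dz": -8, "wx": 0, "wy": 0, "wz": 0},
    {"dx": 0, "dy": 0, "dz": -10, "wx": 0, "wy": 0, "wz": 0},
    {"dx": 0, "dy": 0, "dz": -12, "wx": 0, "wy": 0, "wz": 0}
  ]
}}

```text
time: 6.6
eef_pos: [505.6, 235.6, 11.1]
orientation: [-2.351, -2.084, -0.0]
ft_force: [-0.7, 0.2, -0.1]
finger_gap: 85.4
gripper_force: 0.0
```

{"method": "servo_tool", "body": {
  "series": [
    {"dx": 0, "dy": 0, "dz": -2, "wx": 0, "wy": 0, "wz": 0},
    {"dx": 0, "dy": 0, "dz": -4, "wx": 0, "wy": 0, "wz": 0},
    {"dx": 0, "dy": 0, "dz": -6, "wx": 0, "wy": 0, "wz": 0},
    {"dx": 0, "dy": 0, "dz": -8, "wx": 0, "wy": 0, "wz": 0},
    {"dx": 0, "dy": 0, "dz": -10, "wx": 0, "wy": 0, "wz": 0},
    {"dx": 0, "dy": 0, "dz": -10, "wx": 0, "wy": 0, "wz": 0},
    {"dx": 0, "dy": 0, "dz": -10, "wx": 0, "wy": 0, "wz": 0},
    {"dx": 0, "dy": 0, "dz": -10, "wx": 0, "wy": 0, "wz": 0},
    {"dx": 0, "dy": 0, "dz": -10, "wx": 0, "wy": 0, "wz": 0},
    {"dx": 0, "dy": 0, "dz": -10, "wx": 0, "wy": 0, "wz": 0}
  ]
}}

```text
time: 7.85
eef_pos: [505.6, 235.6, 1.2]
orientation: [2.351, 2.084, 0.0]
ft_force: [0.3, 0.1, -0.6]
finger_gap: 85.3
gripper_force: 0.0
```

{"method": "servo_tool", "body": {
  "hand": 0.3,
  "series": [
    {"dx": -1.3, "dy": 0, "dz": -3, "wx": 0, "wy": 0, "wz": 0},
    {"dx": -1.3, "dy": 0, "dz": -3, "wx": 0, "wy": 0, "wz": 0},
    {"dx": -1.3, "dy": 0, "dz": -3, "wx": 0, "wy": 0, "wz": 0},
    {"dx": -1.3, "dy": 0, "dz": -3, "wx": 0, "wy": 0, "wz": 0},
    {"dx": -1.3, "dy": 0, "dz": -3, "wx": 0, "wy": 0, "wz": 0},
    {"dx": -1.3, "dy": 0, "dz": -3, "wx": 0, "wy": 0, "wz": 0},
    {"dx": -1.3, "dy": 0, "dz": -3, "wx": 0, "wy": 0, "wz": 0},
    {"dx": -1.3, "dy": 0, "dz": -3, "wx": 0, "wy": 0, "wz": 0},
    {"dx": -1.3, "dy": 0, "dz": -3, "wx": 0, "wy": 0, "wz": 0},
    {"dx": -1.3, "dy": 0, "dz": -3, "wx": 0, "wy": 0, "wz": 0}
  ]
}}

```text
time: 9.1
eef_pos: [504.3, 235.6, -1.7]
orientation: [2.351, 2.084, 0.0]
ft_force: [0.0, -1.6, 3.2]
finger_gap: 36.4
gripper_force: 60.1
```

Gap is 36.4 mm now, a proper hold. Lift, yaw to the frame and carry across.

{"method": "servo_tool", "body": {
  "series": [
    {"dx": 0, "dy": 0, "dz": 25, "wx": 0, "wy": 0, "wz": 0},
    {"dx": 0, "dy": -5, "dz": 80, "wx": 0, "wy": 0, "wz": 0.01},
    {"dx": 5, "dy": -50, "dz": 120, "wx": 0, "wy": 0, "wz": 0.03},
    {"dx": 10, "dy": -110, "dz": 130, "wx": 0, "wy": 0, "wz": 0.05},
    {"dx": 16, "dy": -171, "dz": 130, "wx": 0, "wy": 0, "wz": 0.07},
    {"dx": 22, "dy": -232, "dz": 130, "wx": 0, "wy": 0, "wz": 0.09},
    {"dx": 28, "dy": -293, "dz": 130, "wx": 0, "wy": 0, "wz": 0.11},
    {"dx": 34, "dy": -354, "dz": 130, "wx": 0, "wy": 0, "wz": 0.13},
    {"dx": 40, "dy": -415, "dz": 130, "wx": 0, "wy": 0, "wz": 0.147},
    {"dx": 43, "dy": -475, "dz": 130, "wx": 0, "wy": 0, "wz": 0.147}
  ]
}}

```text
time: 10.35
eef_pos: [546.6, -240.8, 126.6]
orientation: [-2.19, -2.25, -0.0]
ft_force: [0.5, 0.5, -3.8]
finger_gap: 36.3
gripper_force: 61.3
```

{"method": "servo_tool", "body": {
  "series": [
    {"dx": 0, "dy": 0, "dz": 0, "wx": -0.05, "wy": 0, "wz": 0},
    {"dx": 0, "dy": 0, "dz": 0, "wx": -0.1, "wy": 0, "wz": 0},
    {"dx": 0, "dy": 0, "dz": 0, "wx": -0.15, "wy": 0, "wz": 0},
    {"dx": 0, "dy": 0, "dz": 0, "wx": -0.2, "wy": 0, "wz": 0},
    {"dx": 0, "dy": 0, "dz": 0, "wx": -0.22, "wy": 0, "wz": 0},
    {"dx": 0, "dy": 0, "dz": 0, "wx": -0.22, "wy": 0, "wz": 0},
    {"dx": 0, "dy": 0, "dz": 0, "wx": -0.22, "wy": 0, "wz": 0},
    {"dx": 0, "dy": 0, "dz": 0, "wx": -0.22, "wy": 0, "wz": 0},
    {"dx": 0, "dy": 0, "dz": 0, "wx": -0.22, "wy": 0, "wz": 0},
    {"dx": 0, "dy": 0, "dz": 0, "wx": -0.22, "wy": 0, "wz": 0}
  ]
}}

```text
time: 11.6
eef_pos: [547.3, -239.6, 128.3]
orientation: [2.078, 2.134, -0.236]
ft_force: [-0.0, -1.0, -3.9]
finger_gap: 36.6
gripper_force: 61.1
```

```bash
cat > ro.py <<'E'
from w import *
def rollerpose(tag):
    s=sensors.observe(); c,p,d,P=roller(tag,0,0); pos=np.array(s['eef_pos']); Rt=cv2.Rodrigues(np.array(s['orientation']))[0]
    T=(P-pos)@Rt
    print(pos.round(1),s['ft_force'].round(1),'gap',round(s['finger_gap'],1),s['time'])
    m=(d>0)&(T[...,0]>16)&(T[...,0]<86)&(abs(T[...,1]-1)<17)&(T[...,2]<-40)&(T[...,2]>-85)
    Q=T[m]; cx=[]
    for x in range(20,84,8):
        k=Q[abs(Q[:,0]-x)<4]; A=np.c_[2*k[:,1],2*k[:,2],np.ones(len(k))]
        # circle of radius 19: median of top + sides
        top=np.percentile(k[:,2],3); cx.append((x,np.median(k[k[:,2]<top+8,1]),top+19))
    cx=np.array(cx); print('slope y,z per x',np.polyfit(cx[:,0],cx[:,1],1).round(4),np.polyfit(cx[:,0],cx[:,2],1).round(4))
    ay=np.polyval(np.polyfit(cx[:,0],cx[:,1],1),100)
    az=np.polyval(np.polyfit(cx[:,0],cx[:,2],1),100)
    m=(d>0)&(T[...,0]>60)&(T[...,0]<140)&(abs(T[...,1]-ay)<4)&(abs(T[...,2]-az)<9)
    x=T[m][:,0]; print('pin x',np.percentile(x,[1,99]).round(1),x.max().round(1),'pinpts',np.histogram(x,range(80,136,4)), 'pin z,y at x>95',np.percentile(T[m&(T[...,0]>95)],[3,50,97],axis=0).round(1).tolist())
    return s,T,P,d,p,c,Rt,pos
E
python3 -c "
from ro import *
rollerpose('wD')"
```

```text
[ 547.3 -239.6  128.3] [-0.  -1.  -3.9] gap 36.6 11.6
slope y,z per x [1.1000e-03 1.1763e+00] [-2.00000e-03 -4.72663e+01]
pin x [ 89.4 115. ] 115.8 pinpts (array([  0,   0, 202, 289, 298, 303, 315, 326, 270,   0,   0,   0,   0]), array([ 80,  84,  88,  92,  96, 100, 104, 108, 112, 116, 120, 124, 128,
       132])) pin z,y at x>95 [[95.7, -2.5, -52.8], [105.6, 1.3, -51.3], [114.6, 5.0, -49.3]]
```

The hold is good: the roller axis is parallel to the tool, 47.3 mm behind the TCP, with the tube centred. Tilted 0.22 rad (pin end down), I'll lower the pin tip to socket height just short of the +y rail.

{"method": "servo_tool", "body": {
  "series": [
    {"dx": -1, "dy": -20, "dz": 0, "wx": 0, "wy": 0, "wz": 0},
    {"dx": -1, "dy": -40, "dz": -10, "wx": 0, "wy": 0, "wz": 0},
    {"dx": -1, "dy": -40, "dz": -35, "wx": 0, "wy": 0, "wz": 0},
    {"dx": -1, "dy": -40, "dz": -60, "wx": 0, "wy": 0, "wz": 0},
    {"dx": -1, "dy": -40, "dz": -75, "wx": 0, "wy": 0, "wz": 0},
    {"dx": -1, "dy": -40, "dz": -85, "wx": 0, "wy": 0, "wz": 0},
    {"dx": -1, "dy": -40, "dz": -90, "wx": 0, "wy": 0, "wz": 0},
    {"dx": -1, "dy": -40, "dz": -92.5, "wx": 0, "wy": 0, "wz": 0},
    {"dx": -1, "dy": -40, "dz": -92.5, "wx": 0, "wy": 0, "wz": 0},
    {"dx": -1, "dy": -40, "dz": -92.5, "wx": 0, "wy": 0, "wz": 0}
  ]
}}

```text
time: 12.9
eef_pos: [546.9, -279.5, 36.5]
orientation: [2.077, 2.134, -0.235]
ft_force: [-0.1, 0.5, -4.5]
finger_gap: 36.7
gripper_force: 61.1
```

```bash
cat > ck.py <<'E'
from h import *
import sys
s=sensors.observe(); pos=np.array(s['eef_pos']);Rt=cv2.Rodrigues(np.array(s['orientation']))[0]
print(pos.round(1),s['ft_force'].round(1),s['ft_torque'].round(2),round(s['time'],2))
print('u',Rt[:,0].round(4),'pin',(pos+Rt@[122.3,0,-47.3]).round(1),'stub',(pos+Rt@[-99.7,0,-47.3]).round(1))
if len(sys.argv)>1:
    n=sys.argv[2]; c=cam(n); p,d=eyes.grab_frame(n); np.savez(f'pics/{sys.argv[1]}.npz',p=p,d=d,K=c[0],D=c[1],R=c[2],t=c[3])
    cv2.imwrite(f'pics/{sys.argv[1]}.png',p[:,:,::-1])
E
python3 ck.py sE side; python3 - <<'E'
import cv2
i=cv2.imread('pics/sE.png')[220:400,250:480]; cv2.imwrite('pics/sEz.png',cv2.convertScaleAbs(cv2.resize(i,None,fx=3.3,fy=3.3,interpolation=cv2.INTER_CUBIC),alpha=1.7,beta=10))
E
```

```text
[ 546.9 -279.5   36.5] [-0.1  0.5 -4.5] [0.26 0.   0.01] 12.9
u [-0.0269  0.9754 -0.2187] pin [ 543.5 -149.9   55.9] stub [ 549.5 -366.4  104.4]
```

View pics/sEz.png

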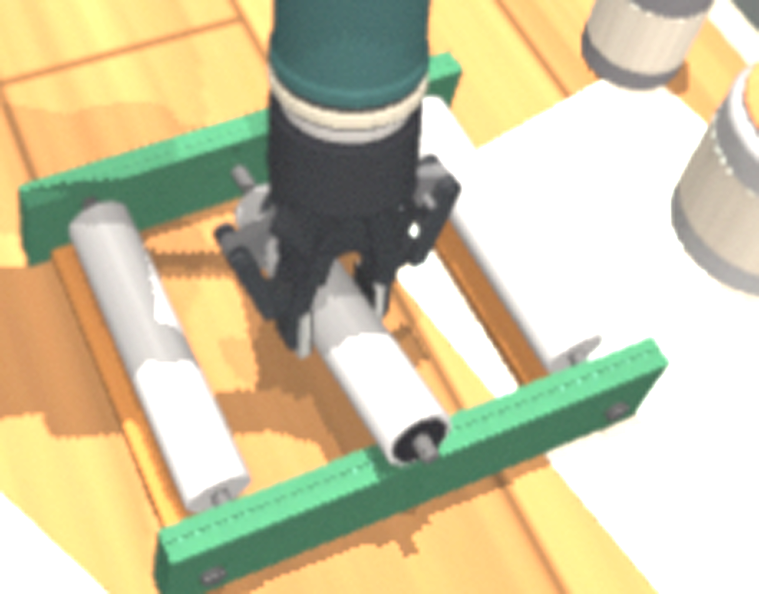

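The side view shows the roller tilted between the fitted ones. The stub (crop (425,445)) is above the near rail, and the pin (crop (242,178)) stands just off the far rail. Now I'll feel forward along +y.

{"method": "servo_tool", "body": {
  "series": [
    {"dx": 0, "dy": 2, "dz": 0, "wx": 0, "wy": 0, "wz": 0},
    {"dx": 0, "dy": 4, "dz": 0, "wx": 0, "wy": 0, "wz": 0},
    {"dx": 0, "dy": 6, "dz": 0, "wx": 0, "wy": 0, "wz": 0},
    {"dx": 0, "dy": 8, "dz": -0.3, "wx": 0, "wy": 0, "wz": 0},
    {"dx": 0, "dy": 9, "dz": -0.5, "wx": 0, "wy": 0, "wz": 0},
    {"dx": 0, "dy": 10, "dz": -0.5, "wx": 0, "wy": 0, "wz": 0},
    {"dx": 0, "dy": 11, "dz": -0.5, "wx": 0, "wy": 0, "wz": 0},
    {"dx": 0, "dy": 12, "dz": -0.5, "wx": 0, "wy": 0, "wz": 0},
    {"dx": 0, "dy": 12, "dz": -0.5, "wx": 0, "wy": 0, "wz": 0},
    {"dx": 0, "dy": 12, "dz": -0.5, "wx": 0, "wy": 0, "wz": 0}
  ]
}}

```text
time: 14.2
eef_pos: [546.3, -267.4, 35.2]
orientation: [2.078, 2.135, -0.236]
ft_force: [0.7, -0.3, -3.7]
finger_gap: 36.2
gripper_force: 61.1
```

```bash
python3 ck.py
```

```text
[ 546.3 -267.4   35.2] [ 0.7 -0.3 -3.7] [ 0.15  0.02 -0.03] 14.2
u [-0.027   0.9755 -0.2182] pin [ 543.  -137.8   54.7] stub [ 549.  -354.4  103.1]
```

{"method": "servo_tool", "body": {
  "series": [
    {"dx": 0, "dy": 1, "dz": 0, "wx": 0, "wy": 0, "wz": 0},
    {"dx": 0, "dy": 2, "dz": 0, "wx": 0, "wy": 0, "wz": 0},
    {"dx": 0, "dy": 3, "dz": 0, "wx": 0, "wy": 0, "wz": 0},
    {"dx": 0, "dy": 4, "dz": 0, "wx": 0, "wy": 0, "wz": 0},
    {"dx": 0, "dy": 5, "dz": 0, "wx": 0, "wy": 0, "wz": 0},
    {"dx": 0, "dy": 6, "dz": 0, "wx": 0, "wy": 0, "wz": 0},
    {"dx": 0, "dy": 7, "dz": 0, "wx": 0, "wy": 0, "wz": 0},
    {"dx": 0, "dy": 8, "dz": 0, "wx": 0, "wy": 0, "wz": 0},
    {"dx": 0, "dy": 8, "dz": 0, "wx": 0, "wy": 0, "wz": 0},
    {"dx": 0, "dy": 8, "dz": 0, "wx": 0, "wy": 0, "wz": 0}
  ]
}}

```text
time: 15.45
eef_pos: [546.4, -259.8, 35.4]
orientation: [2.077, 2.134, -0.236]
ft_force: [-0.8, -3.5, -4.8]
finger_gap: 36.2
gripper_force: 61.1
```

```bash
python3 ck.py
```

```text
[ 546.4 -259.8   35.4] [-0.8 -3.5 -4.8] [-0.32  0.07  0.07] 15.45
u [-0.027   0.9754 -0.2187] pin [ 543.  -130.2   54.8] stub [ 549.  -346.7  103.3]
```

Contact with the spring about 8 mm past the face, so the pin is in the socket. Next I compress along the roller's axis by about 16.5 mm.

{"method": "servo_tool", "body": {
  "series": [
    {"dx": 0, "dy": 2, "dz": -0.4, "wx": 0, "wy": 0, "wz": 0},
    {"dx": -0.1, "dy": 4, "dz": -0.9, "wx": 0, "wy": 0, "wz": 0},
    {"dx": -0.1, "dy": 6, "dz": -1.3, "wx": 0, "wy": 0, "wz": 0},
    {"dx": -0.2, "dy": 8, "dz": -1.8, "wx": 0, "wy": 0, "wz": 0},
    {"dx": -0.2, "dy": 10, "dz": -2.2, "wx": 0, "wy": 0, "wz": 0},
    {"dx": -0.3, "dy": 12, "dz": -2.7, "wx": 0, "wy": 0, "wz": 0},
    {"dx": -0.3, "dy": 14, "dz": -3.1, "wx": 0, "wy": 0, "wz": 0},
    {"dx": -0.4, "dy": 16, "dz": -3.6, "wx": 0, "wy": 0, "wz": 0},
    {"dx": -0.4, "dy": 16, "dz": -3.6, "wx": 0, "wy": 0, "wz": 0},
    {"dx": -0.4, "dy": 16, "dz": -3.6, "wx": 0, "wy": 0, "wz": 0}
  ]
}}

```text
time: 16.7
eef_pos: [546.2, -245.1, 32.4]
orientation: [2.075, 2.134, -0.238]
ft_force: [-1.5, -10.5, -1.7]
finger_gap: 36.4
gripper_force: 61.1
```

```bash
python3 ck.py
```

```text
[ 546.2 -245.1   32.4] [ -1.5 -10.5  -1.7] [-1.33  0.24  0.15] 16.7
u [-0.028   0.9749 -0.221 ] pin [ 542.8 -115.5   51.5] stub [ 549.  -331.9  100.6]
```

The force of 10.5 N matches about 16.5 mm of compression. Now I level the roller about the pin tip while keeping it pressed.

{"method": "servo_tool", "body": {
  "series": [
    {"dx": 0, "dy": 1.3, "dz": -3.2, "wx": 0.03, "wy": 0, "wz": 0},
    {"dx": 0, "dy": 2.6, "dz": -6.5, "wx": 0.06, "wy": 0, "wz": 0},
    {"dx": -0.1, "dy": 3.8, "dz": -9.8, "wx": 0.09, "wy": 0, "wz": 0},
    {"dx": -0.1, "dy": 5, "dz": -13, "wx": 0.12, "wy": 0, "wz": 0},
    {"dx": -0.2, "dy": 6.1, "dz": -16.3, "wx": 0.15, "wy": 0, "wz": 0},
    {"dx": -0.2, "dy": 7.2, "dz": -19.6, "wx": 0.18, "wy": 0, "wz": 0},
    {"dx": -0.3, "dy": 8, "dz": -22.3, "wx": 0.205, "wy": 0, "wz": 0},
    {"dx": -0.3, "dy": 8.5, "dz": -24, "wx": 0.222, "wy": 0, "wz": 0},
    {"dx": -0.3, "dy": 8.5, "dz": -24, "wx": 0.222, "wy": 0, "wz": 0},
    {"dx": -0.3, "dy": 8.5, "dz": -24, "wx": 0.222, "wy": 0, "wz": 0}
  ]
}}

```text
time: 17.95
eef_pos: [546.3, -237.3, 8.0]
orientation: [2.188, 2.25, -0.0]
ft_force: [-0.9, -9.6, -4.5]
finger_gap: 36.3
gripper_force: 61.1
```

```bash
python3 ck.py
```

```text
[ 546.3 -237.3    8. ] [-0.9 -9.6 -4.5] [-1.53  0.19  0.17] 17.95
u [-0.0279  0.9996 -0.002 ] pin [ 542.8 -115.    55. ] stub [ 549.  -336.9   55.5]
```

Level and free (Fz is only the weight). Now let it out towards the −y rail.

{"method": "servo_tool", "body": {
  "series": [
    {"dx": 0, "dy": -1, "dz": 0, "wx": 0, "wy": 0, "wz": 0},
    {"dx": 0, "dy": -2, "dz": 0, "wx": 0, "wy": 0, "wz": 0},
    {"dx": 0, "dy": -3, "dz": 0, "wx": 0, "wy": 0, "wz": 0},
    {"dx": 0.1, "dy": -4, "dz": 0, "wx": 0, "wy": 0, "wz": 0},
    {"dx": 0.1, "dy": -5, "dz": 0, "wx": 0, "wy": 0, "wz": 0},
    {"dx": 0.1, "dy": -6, "dz": 0, "wx": 0, "wy": 0, "wz": 0},
    {"dx": 0.1, "dy": -6, "dz": 0, "wx": 0, "wy": 0, "wz": 0},
    {"dx": 0.1, "dy": -6, "dz": 0, "wx": 0, "wy": 0, "wz": 0},
    {"dx": 0.1, "dy": -6, "dz": 0, "wx": 0, "wy": 0, "wz": 0},
    {"dx": 0.1, "dy": -6, "dz": 0, "wx": 0, "wy": 0, "wz": 0}
  ]
}}

```text
time: 19.2
eef_pos: [546.4, -242.5, 7.9]
orientation: [2.189, 2.251, 0.001]
ft_force: [-0.8, -7.6, -3.7]
finger_gap: 36.6
gripper_force: 61.1
```

```bash
python3 ck.py
```

```text
[ 546.4 -242.5    7.9] [-0.8 -7.6 -3.7] [-1.2   0.04  0.1 ] 19.2
u [-2.780e-02  9.996e-01 -9.000e-04] pin [ 542.9 -120.2   55.1] stub [ 549.1 -342.1   55.3]
```

{"method": "servo_tool", "body": {
  "series": [
    {"dx": 0, "dy": -1, "dz": 0, "wx": 0, "wy": 0, "wz": 0},
    {"dx": 0, "dy": -2, "dz": 0, "wx": 0, "wy": 0, "wz": 0},
    {"dx": 0, "dy": -3, "dz": 0, "wx": 0, "wy": 0, "wz": 0},
    {"dx": 0.1, "dy": -4, "dz": 0, "wx": 0, "wy": 0, "wz": 0},
    {"dx": 0.1, "dy": -4.5, "dz": 0, "wx": 0, "wy": 0, "wz": 0},
    {"dx": 0.1, "dy": -5, "dz": 0, "wx": 0, "wy": 0, "wz": 0},
    {"dx": 0.1, "dy": -5, "dz": 0, "wx": 0, "wy": 0, "wz": 0},
    {"dx": 0.1, "dy": -5, "dz": 0, "wx": 0, "wy": 0, "wz": 0},
    {"dx": 0.1, "dy": -5, "dz": 0, "wx": 0, "wy": 0, "wz": 0},
    {"dx": 0.1, "dy": -5, "dz": 0, "wx": 0, "wy": 0, "wz": 0}
  ]
}}

```text
time: 20.45
eef_pos: [546.4, -246.5, 7.8]
orientation: [2.191, 2.251, 0.002]
ft_force: [-0.4, -5.0, -3.6]
finger_gap: 36.2
gripper_force: 61.1
```

```bash
python3 ck.py
```

```text
[ 546.4 -246.5    7.8] [-0.4 -5.  -3.6] [-0.81  0.01  0.04] 20.45
u [-2.730e-02  9.996e-01  7.000e-04] pin [ 543.  -124.3   55.2] stub [ 549.1 -346.2   55. ]
```

{"method": "servo_tool", "body": {
  "series": [
    {"dx": 0, "dy": -0.5, "dz": 0, "wx": 0, "wy": 0, "wz": 0},
    {"dx": 0, "dy": -1, "dz": 0, "wx": 0, "wy": 0, "wz": 0},
    {"dx": 0, "dy": -1.5, "dz": 0, "wx": 0, "wy": 0, "wz": 0},
    {"dx": 0, "dy": -2, "dz": 0, "wx": 0, "wy": 0, "wz": 0},
    {"dx": 0, "dy": -2, "dz": 0, "wx": 0, "wy": 0, "wz": 0},
    {"dx": 0, "dy": -2, "dz": -0.3, "wx": 0, "wy": 0, "wz": 0},
    {"dx": 0, "dy": -2, "dz": -0.6, "wx": 0, "wy": 0, "wz": 0},
    {"dx": 0, "dy": -2, "dz": -0.9, "wx": 0, "wy": 0, "wz": 0},
    {"dx": 0, "dy": -2, "dz": -0.9, "wx": 0, "wy": 0, "wz": 0},
    {"dx": 0, "dy": -2, "dz": -0.9, "wx": 0, "wy": 0, "wz": 0}
  ]
}}

```text
time: 21.7
eef_pos: [546.3, -246.6, 7.6]
orientation: [-2.19, -2.25, -0.005]
ft_force: [0.6, 4.7, 2.9]
finger_gap: 36.4
gripper_force: 61.7
```

```bash
python3 ck.py
```

```text
[ 546.3 -246.6    7.6] [0.6 4.7 2.9] [ 0.76 -0.13  0.08] 21.7
u [-0.0269  0.9996  0.0036] pin [ 543.  -124.6   55.3] stub [ 548.9 -346.5   54.5]
```

The stub is at the socket's bottom (the y force flipped) and resting on its floor. I'll relieve the push, then release.

{"method": "servo_tool", "body": {
  "series": [
    {"dx": 0, "dy": 0.5, "dz": 0.2, "wx": 0, "wy": 0, "wz": 0},
    {"dx": 0, "dy": 1, "dz": 0.4, "wx": 0, "wy": 0, "wz": 0},
    {"dx": 0, "dy": 1.2, "dz": 0.4, "wx": 0, "wy": 0, "wz": 0},
    {"dx": 0, "dy": 1.2, "dz": 0.4, "wx": 0, "wy": 0, "wz": 0},
    {"dx": 0, "dy": 1.2, "dz": 0.4, "wx": 0, "wy": 0, "wz": 0},
    {"dx": 0, "dy": 1.2, "dz": 0.4, "wx": 0, "wy": 0, "wz": 0},
    {"dx": 0, "dy": 1.2, "dz": 0.4, "wx": 0, "wy": 0, "wz": 0},
    {"dx": 0, "dy": 1.2, "dz": 0.4, "wx": 0, "wy": 0, "wz": 0},
    {"dx": 0, "dy": 1.2, "dz": 0.4, "wx": 0, "wy": 0, "wz": 0},
    {"dx": 0, "dy": 1.2, "dz": 0.4, "wx": 0, "wy": 0, "wz": 0}
  ]
}}

```text
time: 22.95
eef_pos: [546.3, -246.7, 7.5]
orientation: [-2.191, -2.251, -0.003]
ft_force: [0.9, 4.4, 5.4]
finger_gap: 36.5
gripper_force: 61.8
```

{"method": "servo_tool", "body": {
  "hand": 1,
  "series": [
    {"dx": 0, "dy": 0, "dz": 0, "wx": 0, "wy": 0, "wz": 0},
    {"dx": 0, "dy": 0, "dz": 0, "wx": 0, "wy": 0, "wz": 0},
    {"dx": 0, "dy": 0, "dz": 0, "wx": 0, "wy": 0, "wz": 0},
    {"dx": 0, "dy": 0, "dz": 0, "wx": 0, "wy": 0, "wz": 0},
    {"dx": 0, "dy": 0, "dz": 0, "wx": 0, "wy": 0, "wz": 0},
    {"dx": 0, "dy": 0, "dz": 0, "wx": 0, "wy": 0, "wz": 0},
    {"dx": 0, "dy": 0, "dz": 0, "wx": 0, "wy": 0, "wz": 0},
    {"dx": 0, "dy": 0, "dz": 0, "wx": 0, "wy": 0, "wz": 0},
    {"dx": 0, "dy": 0, "dz": 0, "wx": 0, "wy": 0, "wz": 0},
    {"dx": 0, "dy": 0, "dz": 0, "wx": 0, "wy": 0, "wz": 0}
  ]
}}

```text
time: 24.2
eef_pos: [545.8, -246.7, 7.1]
orientation: [-2.19, -2.25, -0.002]
ft_force: [0.1, -0.2, -0.4]
finger_gap: 85.4
gripper_force: 0.0
```

{"method": "servo_tool", "body": {
  "series": [
    {"dx": 0, "dy": 0, "dz": 10, "wx": 0, "wy": 0, "wz": 0},
    {"dx": 0, "dy": 0, "dz": 30, "wx": 0, "wy": 0, "wz": 0},
    {"dx": 0, "dy": 0, "dz": 60, "wx": 0, "wy": 0, "wz": 0},
    {"dx": 0, "dy": 0, "dz": 90, "wx": 0, "wy": 0, "wz": 0},
    {"dx": 0, "dy": 0, "dz": 120, "wx": 0, "wy": 0, "wz": 0},
    {"dx": 0, "dy": 0, "dz": 150, "wx": 0, "wy": 0, "wz": 0},
    {"dx": 0, "dy": 0, "dz": 160, "wx": 0, "wy": 0, "wz": 0},
    {"dx": 0, "dy": 0, "dz": 160, "wx": 0, "wy": 0, "wz": 0},
    {"dx": 0, "dy": 0, "dz": 160, "wx": 0, "wy": 0, "wz": 0},
    {"dx": 0, "dy": 0, "dz": 160, "wx": 0, "wy": 0, "wz": 0}
  ]
}}

```text
time: 25.45
eef_pos: [544.8, -246.2, 165.3]
orientation: [-2.188, -2.248, -0.001]
ft_force: [0.4, -0.8, 1.1]
finger_gap: 85.4
gripper_force: 0.0
```

```bash
python3 - <<'E'
from w import *
c,p,d,P=roller('wF',0,0); s=sensors.observe(); print(s['eef_pos'],s['time'],s['ft_force'])
hsv=cv2.cvtColor(p,cv2.COLOR_RGB2HSV)
for x0,x1 in((425,485),(515,580),(640,705)):
    m=(d>0)&(P[...,0]>x0)&(P[...,0]<x1)&(P[...,1]>-345)&(P[...,1]<-135)&(P[...,2]<85)&(P[...,2]>40)&(hsv[...,1]<80)
    Q=P[m&(P[...,2]>68)]
    v=cv2.fitLine(Q[:,:2].astype(np.float32),cv2.DIST_HUBER,0,.01,.01).ravel(); v=v*np.r_[np.sign(v[1]),np.sign(v[1]),1,1]
    t=[np.percentile(Q[abs(Q[:,1]-y)<12][:,2],95).round(2) for y in(-310,-270,-230,-190,-165) if (abs(Q[:,1]-y)<12).sum()>10]
    print(len(Q),v,np.percentile(Q[:,1],[1,99]).round(1),t)
E
```

```text
[ 544.96471672 -246.29748479  165.53413696] 25.5 [-0.08264633 -0.16380027 -0.31895174]
5522 [-4.0707976e-02  9.9917108e-01  4.5577420e+02 -2.3036044e+02] [-324.9 -156.9] [np.float64(73.4), np.float64(73.57), np.float64(73.76), np.float64(73.81), np.float64(73.68)]
5780 [-2.3169069e-02  9.9973154e-01  5.4734320e+02 -2.3833676e+02] [-332.7 -160. ] [np.float64(74.0), np.float64(73.98), np.float64(73.76), np.float64(73.8), np.float64(73.8)]
5786 [-2.7061811e-02  9.9963379e-01  6.7142773e+02 -2.2844502e+02] [-321.9 -151.3] [np.float64(73.7), np.float64(73.62), np.float64(73.78), np.float64(73.83), np.float64(73.79)]
```

View pics/wF.png

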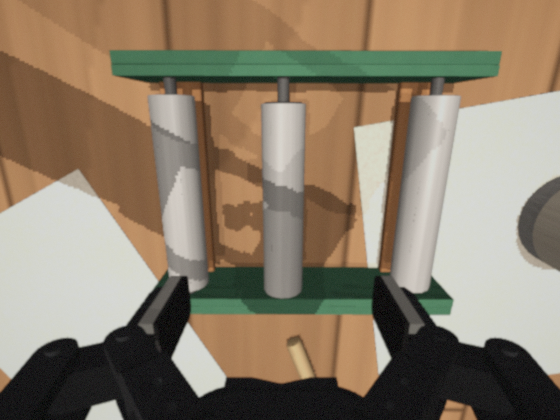

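The wrist view shows the middle roller (from (283,100) to (283,295)) seated between the fitted ones. It is level with them, with tops at 73.8 to 74.0 mm against 73.7. Its tube sits about 4 mm from the −y rail, as a stub fully home implies. The hand is open and clear.

```bash
python3 -c "
from plant import workorder
print(workorder.close_job())"
```

```text
the job is handed in; nothing more can be done
None
```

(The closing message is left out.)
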